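# Close the milling jar

## Robot

A 7-joint arm with a two-finger parallel gripper is mounted at the origin on the work surface. World frame = base frame: x ahead of the robot, y to its left, z up, the work surface at z = 0. Lengths are in m, angles in rad, forces in N, time in s.
With the tool pointing down it reaches from about 0.4 to 0.875 m from the base axis. Payload 19.3 kg.
Tool frame: the origin (TCP) lies at the very end of the fingers, on their centre line; the grasp point (between the pads) lies 19 mm behind it; z points along the fingers, y is the line along which they close (so a half turn about z gives the same grasp; the last joint's range is limited). The gripper opens to 85 mm and grips with 20 to 120 N. Pads are 22 mm wide; open, the fingers measure 114 mm over their backs; the gripper's body (76 mm by 85 mm) begins 54 mm behind the grasp point. The pads swing forward as they close: fully open they stand 13 mm farther back than shut.
Start: joints at [-1.217, 0.521, -0.036, 1.599, 0.021, 1.021, -0.113], TCP at [0.257, 0.57, 0.231] pointing down, gripper open.
Joint ranges: [-2.91, 2.91], [-0.3, 2.13], [-1.5, 1.42], [0.17, 2.43], [-1.26, 4.41], [0.16, 1.93], [-2.52, 2.52]. Speed limits (rad/s): [1.89, 1.89, 2.39, 2.39, 3.01, 3.01, 3.01].

## Interface

Orientations are given as [roll, pitch, yaw] about the fixed x, y, z axes, in that order (R = Rz(yaw) Ry(pitch) Rx(roll)).
In Python, from workcell import monitor, optics, workorder gives the robot as it stands.
- The arm moves only by the tool apply_moves, never from a script. Its arguments are lists of equal length, an entry for each row: "linear": the shift along the tool's x, y, z each as a share of 0.1 m, from -1 to 1, a list of three; "delta_rot": the turn, a rotation vector about the tool's x, y, z each as a share of 120 degrees, from -1 to 1, a list of three. A call has exactly 5 rows; each row is the pose to reach, as a shift and turn from the pose commanded when the call began, along the tool's axes at that moment; what a row does not reach only later rows make up. A row lasts 1/12 s, in which the tool goes at most 41.7 mm and 7.16 degrees, less where a joint would pass 70% of its speed; a pose out of reach is approached as far as the arm can. A call with a number of a shift or a turn outside -1 to 1 is refused whole. A call with a gripper value outside its range is refused whole. "gripper" is the opening, from -1 (shut) to 1 (fully open), set as the call begins (left out, the last holds). The fingers move at their own pace and stop on an object; "force" is the grip in N (left out, the last holds). Time passes only in rows, so rows that repeat a pose let the fingers close, or fill a call up. It gives the time, the measured TCP pose, the force, the opening and the grip force at its end, in the units of the state.
- monitor.observe(): the state, without advancing time (a new reading comes with each control period).
- optics.grab_frame(name): name is "side" or "top" or "wrist"; returns (picture, depth): 384x512x3 uint8, red, green, blue; 384x512 float32, m along the optical axis (not along the pixel's ray), 0 where there is no reading.
- optics.camera_info(name): a dict with "fx", "fy", "cx", "cy" (pixels), "rvec" (rotation vector, rad) and "tvec" (3), from world to camera coordinates, as OpenCV has them; the wrist camera has in their place "T_tool_cam" (4x4, takes a point from camera to tool coordinates, whose origin is the TCP and whose axes are the flange's). Camera axes: x right, y down, z forward; pixel columns grow to the right and rows downward; lengths in m; the calibration is good to about 2 mm. A picture is of the moment at which its call begins: read the wrist's pose just before it. camera_info takes no time and is no camera call.
- workorder.job_done(): hands the job in; it is judged then, once.
The state is a dict: "clock": time; "qpos": joint angles; "qd": joint speeds; "joint_efforts": joint torques, N m; "position": TCP position; "tool_rot": TCP orientation; "force": force on the tool from outside, world axes, zero at the start; "moment": the same for the moment, N m; "grip_width": finger opening in m; "finger_force": force on a finger pad.
Only numpy, scipy, OpenCV 4.12 (cv2) and the standard library are available. Lean on these libraries where they do the work, as an engineer would, in place of code of your own. Each camera call takes 0.05 s, during which the arm holds its last target. There are 200 camera calls.

## Task

First lift the wooden dust cover off the milling jar and set it down flat, knob up, in the yellow tray. Then fit the jar's porcelain lid: lower it into the mouth with its steel bar clear of the two hooked ears, press it down against the springy rubber gasket, turn it clockwise (seen from above) until the bar lies fully under both ears against the red stops, and let go so that it stays locked. Do not drop the cover or the lid, and leave the brush pot, the glaze jar and the spatula where they are.

Things in the scene. Friction and masses are not known exactly. Their poses are not given: they have to be found in the camera images.
- jar: White porcelain milling jar, 116 mm across, rim 105 mm up, mouth 84 mm across inside, fixed in a steel stand on a blue base plate (120 x 170 x 10 mm). Origin: centre of the base plate's underside, on the bench; z is the jar's axis, up. Two steel ears on its +y and -y sides. A lid pressed fully down has its origin 97 mm above this one, a locked lid about 100.5 mm.
- jar_mouth (a point): On the jar's axis, level with the top of the unpressed gasket, 117 mm above the bench; axes as the jar's.
- gasket (a joint): Black rubber gasket ring on the jar's rim (88 mm inside, 108 mm outside). Value: how far it is pressed straight down, 0 to 0.006 m. Springy: about 5 N to start, 10 N fully down, lid's weight included. With the lid resting unpressed on it, the lid's bar is 2.5 mm too high for the ears; fully down there are 3.5 mm to spare.
- ear_left (a point): Underside of the overhang of the ear on the jar's +y side, 62 mm from the axis, 132.5 mm above the bench; axes as the jar's. Overhang: 57 to 78 mm from the axis, x from -13 to 20 mm with its stop, top at 140.5 mm. Upright behind it at 70 to 78 mm. A red stop hangs down 13 mm from it at x = 12 to 20 mm, so the bar comes in from the -x side, clockwise seen from above.
- ear_right (a point): The same on the jar's -y side: the left ear turned by half a turn about the jar's axis (red stop at x = -20 to -12 mm). Locked, the lid's bar lies under both ears, along the jar's y axis, within about 0.05 rad of it at the stops.
- lid: Loose lid, about 0.35 kg, 70 mm high, on the bench at first. Origin: centre of its underside, z up. Upwards: white plug 76 mm across, foot tapered, z 0 to 14 mm; flange 100 mm across to 22 mm; steel bar along y, 132 x 18 mm, to 32 mm; red grip rib along y, 56 mm long, 16 mm thick in x, to 70 mm. The same after a half turn about z.
- cover: Loose round plywood dust cover, 0.09 kg, lying on the gasket at first. Origin: centre of its underside, 111 mm above the bench there. Upwards: stub 68 mm across, z 0 to 6 mm (in the mouth); disc 100 mm across to 14 mm; dark round knob 30 mm across to 59 mm. The ears stand close by: grip the knob along the jar's x axis or with fingers part open.
- tray: Yellow plastic tray, fixed to the bench, 200 x 200 mm outside, walls 5 mm thick and 18 mm high, floor 5 mm thick. Origin: centre of its underside; z up.
- brush_pot: Terracotta pot, 72 mm across and 90 mm high, with brushes standing in it up to 185 mm. Loose bystander. Origin: centre of its underside.
- glaze_jar: Closed glaze jar with green label and white cap, 68 mm across, 85 mm high. Loose bystander. Origin: centre of its underside.
- spatula: Steel-bladed spatula with a wooden handle, lying on the bench along its own x axis, about 250 mm long. Loose bystander.
Things that resemble listed ones, but are neither listed nor needed, are in the scene too. Of the things like the cover, leave any that is pink; of the rest the smaller one is meant.

How it is judged:
On the way, in this order (a step that is already met when the one before it is completed fails the run):
1. the dust cover lies flat in the tray (horizontal distance between cover and tray below 0.05 m and height (world z) of cover below 0.011 m and angle between cover's own z axis and vertical below 0.1 rad and linear speed of cover below 0.03 m/s and contact force between cover and the fingers below 0.05 N), for 0.2 s.
2. the lid is in the mouth with its bar under both ears (horizontal distance between lid and jar_mouth below 0.007 m and z of lid in the frame of jar between 0.09 and 0.1018 m and angle between the y axis of lid and the y axis of jar, either way round below 0.2 rad and angle between lid's own z axis and vertical below 0.08 rad), for 0.2 s.
At the end, for the whole second after the job is handed in: Lid at rest in the mouth: within 7 mm of the axis, origin at most 101.8 mm above the jar's origin, tilt under 0.08 rad, bar within 0.2 rad of the line through the ears. Cover flat in the tray, knob up: tilt under 0.1 rad, origin below 11 mm, within 50 mm of the tray's centre (all of step 2 and linear speed of lid below 0.02 m/s and angular speed of lid below 0.1 rad/s and horizontal distance between cover and tray below 0.05 m and height (world z) of cover below 0.011 m and angle between cover's own z axis and vertical below 0.1 rad and linear speed of cover below 0.03 m/s); the robot touches nothing.
It fails at once if the dust cover is dropped or thrown (faster than 0.7 m/s with no finger on it) (linear speed of cover above 0.7 m/s and contact force between cover and the fingers below 0.05 N).
It fails at once if the lid is dropped or thrown (faster than 0.7 m/s with no finger on it) (linear speed of lid above 0.7 m/s and contact force between lid and the fingers below 0.05 N).
It fails at once if a bystander is moved more than 40 mm (distance of any of brush_pot, glaze_jar, spatula from where it was at the start of the episode above 0.04 m).
It also fails if it takes over 64 s, if anything falls off the work surface, if the arm or the gripper's body presses on something with over 40 N, if the wrist force passes 120 N, or if a joint passes its speed limit or range.

## Working session

There is one attempt and no reset: what is moved stays moved. The work goes in short steps, Python scripts to look and compute and a tool call to move; the robot and the scene stay as the last step left them, time stands still between calls to the robot, and variables do not carry over. Pictures are saved under pics/ and viewed, at most 10 in all, crops included, and the job is handed in when it is done.

Besides the shell and the picture viewer there is one more tool, called after "Call:" as name(argument=value, ...) on one line, values as JSON. apply_moves: Moves the arm, as the interface text tells. Its arguments: {"type":"object","properties":{"linear":{"type":"array"},"delta_rot":{"type":"array"},"gripper":{"type":"number"},"force":{"type":"number"}},"required":["linear","delta_rot"]}

```bash
ls; mkdir -p pics; cat > h.py <<'E'
import numpy as np, cv2
from workcell import monitor, optics, workorder
def cam(n):
    c=optics.camera_info(n); K=np.array([[c['fx'],0,c['cx']],[0,c['fy'],c['cy']],[0,0,1.]])
    if 'rvec' in c:
        R=cv2.Rodrigues(np.array(c['rvec'],float))[0]; t=np.array(c['tvec'],float).ravel()
        return K,R.T,-R.T@t   # cam->world
    s=monitor.observe(); T=np.array(c['T_tool_cam']); Rt=rpy(s['tool_rot'])
    return K,Rt@T[:3,:3],Rt@T[:3,3]+np.array(s['position'])
def rpy(a):
    from scipy.spatial.transform import Rotation as Ro
    return Ro.from_euler('xyz',a).as_matrix()
def cloud(n,d,C=None):
    K,R,o=C or cam(n); v,u=np.mgrid[:d.shape[0],:d.shape[1]]
    p=np.stack([(u-K[0,2])/K[0,0]*d,(v-K[1,2])/K[1,1]*d,d],-1)
    return p@R.T+o
def ray(C,u,v,z):
    K,R,o=C; r=R@np.array([(u-K[0,2])/K[0,0],(v-K[1,2])/K[1,1],1]); return o+r*(z-o[2])/r[2]
E
python3 - <<'E'
from h import *
print(monitor.observe())
for n in('top','side'):
    p,d=optics.grab_frame(n); cv2.imwrite(f'pics/{n}0.png',p[:,:,::-1]); np.savez(f'{n}0.npz',p=p,d=d); print(n,cam(n))
E
```

```text
pics
{'clock': 0.0, 'qpos': array([-1.21718806,  0.52203161, -0.03632909,  1.59996888,  0.02119278,
        1.02113   , -0.1127975 ]), 'qd': array([-0.00253297,  0.00015412,  0.00047583, -0.0012079 ,  0.00019027,
        0.00066696, -0.00056679]), 'joint_efforts': array([ 1.40121825e-03, -9.27081800e+01,  1.98090255e+00, -3.69938314e+01,
        1.79053185e-02,  7.88242993e-03, -8.89507135e-06]), 'position': array([0.25691629, 0.56939032, 0.23072876]), 'tool_rot': array([-3.14044203e+00,  7.56899074e-05,  2.71777394e+00]), 'force': array([ 0.2223098 ,  0.43893103, -0.36893296]), 'moment': array([ 0.01432212, -0.00653829,  0.00179337]), 'finger_force': 0.0, 'grip_width': 0.08569462035386116}
top (array([[377.69328775,   0.        , 253.13969049],
       [  0.        , 377.69328775, 188.07327089],
       [  0.        ,   0.        ,   1.        ]]), array([[-0.00630087, -0.99783425,  0.065476  ],
       [-0.9996552 ,  0.00795442,  0.02502434],
       [-0.02549096, -0.06529575, -0.99754031]]), array([ 0.54325952, -0.00894606,  1.23036288]))
side (array([[388.22056537,   0.        , 255.48512039],
       [  0.        , 388.22056537, 188.47359076],
       [  0.        ,   0.        ,   1.        ]]), array([[ 0.98214157, -0.11476519,  0.14908684],
       [-0.18809535, -0.58103591,  0.79184431],
       [-0.00425135, -0.80574575, -0.59224632]]), array([ 0.41637798, -0.86494359,  0.74635471]))
```

View pics/top0.png

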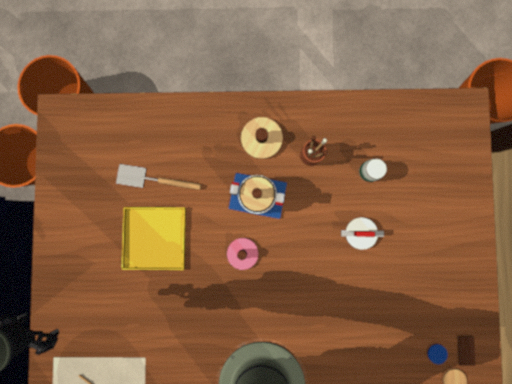

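View pics/side0.png

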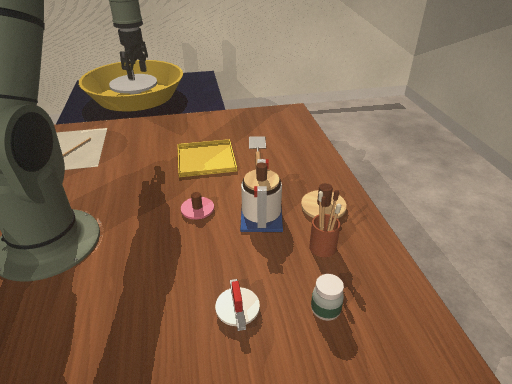

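The top picture shows three knobbed discs: a plywood one on the jar (257,194), a larger plywood one on the bench (262,137), and a pink one (242,254). The cover meant is the one on the jar, because it isn't pink, it's the smaller plywood disc and it lies on the gasket. The tray is at (154,239) and the lid at (362,234) with its bar along image x. The side view agrees: jar (262,200), lid (238,307). The crop comes next to confirm this.

```bash
python3 - <<'E'
from h import *
z=np.load('top0.npz'); p,d=z['p'],z['d']; C=cam('top'); P=cloud('top',d,C)
cv2.imwrite('pics/crop0.png',cv2.resize(p[100:285,215:400,::-1],(740,740*185//185))[:600])
hsv=cv2.cvtColor(p,cv2.COLOR_RGB2HSV)
def m(box,lo,hi):
    M=cv2.inRange(hsv,lo,hi); B=np.zeros_like(M); B[box[1]:box[3],box[0]:box[2]]=255; return M&B
def rep(n,M,z):
    c=max(cv2.findContours(M,0,2)[0],key=cv2.contourArea); r=cv2.minAreaRect(c)
    pts=cv2.boxPoints(r); w=np.array([ray(C,*q,z)[:2] for q in pts])
    print(n,np.round(r[0],1),np.round(ray(C,*r[0],z)[:2],4),'sides',np.round(np.linalg.norm(np.diff(w,axis=0),axis=1),4),'edge ang',np.round(np.arctan2(*(w[1]-w[0])[::-1]),3),np.round(np.arctan2(*(w[2]-w[1])[::-1]),3))
rep('tray',m((110,195,200,280),(20,120,100),(35,255,255)),.018)
rep('base',m((215,160,300,230),(100,120,40),(130,255,255)),.010)
rep('rib',m((340,215,385,255),(170,130,80),(180,255,255))|m((340,215,385,255),(0,130,80),(8,255,255)),.07)
def cyl(n,box,zlo,zhi,zz):
    x0,y0,x1,y1=box; h=P[...,2]; M=np.zeros(h.shape,np.uint8); M[y0:y1,x0:x1]=((h>zlo)&(h<zhi)&(d>0))[y0:y1,x0:x1]*255
    q=P[M>0]; print(n,'n',len(q),'mean',q.mean(0).round(4),'z',np.percentile(q[:,2],[5,50,95]).round(4)); 
    if len(q)>5: rep(n+' rect',M,zz)
cyl('knob',(225,160,290,230),.155,.185,.170)
cyl('coverdisc',(225,160,290,230),.115,.13,.125)
cyl('ears',(225,160,290,230),.133,.148,.1405)
cyl('lidflange',(335,210,390,260),.012,.027,.022)
cyl('lidbar',(335,210,390,260),.027,.04,.032)
cyl('librib',(335,210,390,260),.055,.08,.07)
cyl('lidbarrib',(335,210,390,260),.027,.08,.032)
cyl('pot',(290,130,335,170),.08,.2,.1)
cyl('glaze',(355,150,395,190),.07,.1,.085)
E
```

```text
tray [153.1 238. ] [0.4647 0.3439] sides [0.2017 0.2068 0.2007] edge ang -0.001 -1.595
base [271.7 210.2] [ 0.5513 -0.0376] sides [0.0373 0.0562 0.0372] edge ang -0.206 -1.775
rib [364.5 233. ] [ 0.4802 -0.3169] sides [0.0572 0.0121 0.0572] edge ang -1.576 3.115
knob n 87 mean [0.5986 0.0074 0.1691] z [0.1661 0.1694 0.1719]
knob rect [257. 193.] [0.5989 0.0069] sides [0.0279 0.0279 0.0278] edge ang -0.792 -2.365
coverdisc n 895 mean [0.5983 0.0074 0.1236] z [0.1171 0.124  0.1275]
coverdisc rect [257. 194.] [0.5983 0.0076] sides [0.1039 0.1038 0.1033] edge ang -0.791 -2.367
ears n 169 mean [0.5985 0.0062 0.1396] z [0.1361 0.1397 0.1429]
ears rect [279.7 199.1] [ 0.5822 -0.0579] sides [0.0328 0.0209 0.0328] edge ang -0.207 -1.776
lidflange n 615 mean [ 0.4763 -0.3203  0.0216] z [0.0175 0.0216 0.0257]
lidflange rect [361.8 224.3] [ 0.505  -0.3218] sides [0.0407 0.0975 0.0406] edge ang -0.07 -1.625
lidbar n 146 mean [ 0.4776 -0.3147  0.0315] z [0.0277 0.0314 0.035 ]
lidbar rect [353.5 233.5] [ 0.4767 -0.2927] sides [0.0779 0.0156 0.0778] edge ang -1.576 3.116
librib n 99 mean [ 0.477  -0.3197  0.0692] z [0.0651 0.0694 0.0735]
librib rect [365.5 234. ] [ 0.4771 -0.3198] sides [0.0572 0.0121 0.0572] edge ang -1.576 3.114
lidbarrib n 250 mean [ 0.4773 -0.3163  0.0467] z [0.0281 0.0341 0.072 ]
lidbarrib rect [362.  233.5] [ 0.4766 -0.3191] sides [0.0156 0.1307 0.0156] edge ang -0.021 -1.576
pot n 235 mean [ 0.7304 -0.1662  0.1209] z [0.0837 0.0937 0.1837]
pot rect [315. 149.] [ 0.7338 -0.1675] sides [0.0721 0.0788 0.0718] edge ang -1.582 3.123
glaze n 323 mean [ 0.6735 -0.3523  0.0839] z [0.079  0.0843 0.0882]
glaze rect [376. 169.] [ 0.6733 -0.3523] sides [0.0601 0.0547 0.0599] edge ang -1.581 3.113
```

View pics/crop0.png

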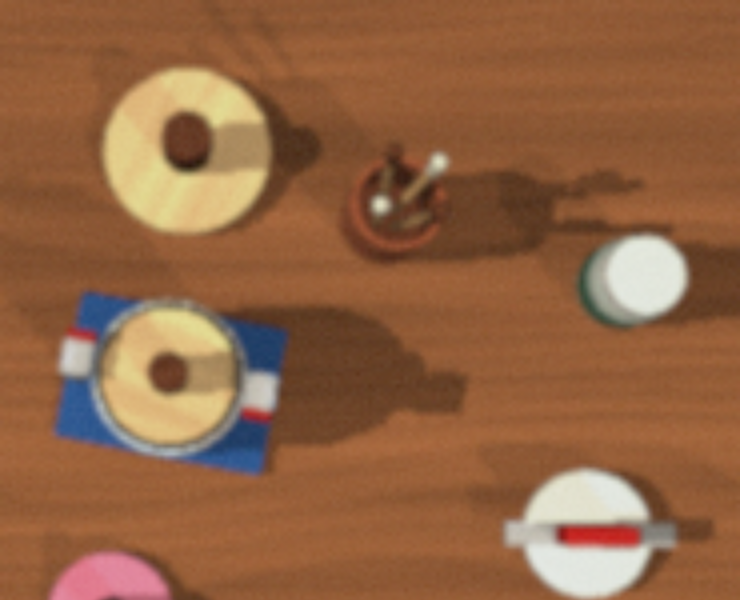

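The crop confirms it: the plywood cover, 100 mm across with its knob at crop (168,372), sits on the jar between the ears, and each ear shows its red stop. The jar's y axis leans to about yaw -0.2. I'm moving above the jar now.

Call:
apply_moves(linear=[[-0.2,-0.14,0],[-0.4,-0.28,0],[-0.6,-0.42,0],[-0.8,-0.56,0],[-1,-0.7,0]], delta_rot=[[0,0,0.054],[0,0,0.108],[0,0,0.162],[0,0,0.216],[0,0,0.27]], gripper=1)

```text
clock: 0.52
position: [0.3198, 0.4635, 0.2311]
tool_rot: [-3.141, 0.0, 2.147]
force: [-0.7, -0.5, -0.3]
grip_width: 0.0852
finger_force: 0.0
```

Call:
apply_moves(linear=[[-0.2,0,0],[-0.4,0,0],[-0.6,0,0],[-0.8,0,0],[-1,0,0]], delta_rot=[[0,0,0.056],[0,0,0.112],[0,0,0.168],[0,0,0.224],[0,0,0.278]])

```text
clock: 0.93
position: [0.3747, 0.3802, 0.2312]
tool_rot: [-3.141, 0.0, 1.564]
force: [0.5, 0.2, -0.1]
grip_width: 0.0854
finger_force: 0.0
```

Call:
apply_moves(linear=[[-0.19,0.11,0],[-0.38,0.22,0],[-0.56,0.33,-0.05],[-0.75,0.45,-0.1],[-0.93,0.56,-0.1]], delta_rot=[[0,0,0],[0,0,0],[0,0,0],[0,0,0],[0,0,0]])

```text
clock: 1.35
position: [0.4309, 0.2872, 0.2419]
tool_rot: [3.141, -0.0, 1.57]
force: [-0.3, 0.3, 0.7]
grip_width: 0.0855
finger_force: 0.0
```

Call:
apply_moves(linear=[[-0.19,0.11,0],[-0.38,0.22,0],[-0.56,0.33,-0.05],[-0.75,0.45,-0.1],[-0.93,0.56,-0.1]], delta_rot=[[0,0,0],[0,0,0],[0,0,0],[0,0,0],[0,0,0]])

```text
clock: 1.77
position: [0.4869, 0.1941, 0.2519]
tool_rot: [3.141, -0.0, 1.57]
force: [0.9, 0.8, -0.1]
grip_width: 0.0856
finger_force: 0.0
```

Call:
apply_moves(linear=[[-0.19,0.11,0],[-0.38,0.22,0],[-0.56,0.33,-0.05],[-0.75,0.45,-0.1],[-0.93,0.56,-0.1]], delta_rot=[[0,0,0],[0,0,0],[0,0,0],[0,0,0],[0,0,0]])

```text
clock: 2.18
position: [0.5428, 0.101, 0.2619]
tool_rot: [3.141, -0.0, 1.57]
force: [-1.1, -0.6, -0.3]
grip_width: 0.0856
finger_force: 0.0
```

Call:
apply_moves(linear=[[-0.2,0.11,0],[-0.38,0.22,0],[-0.6,0.35,0],[-0.8,0.47,0],[-0.95,0.56,0]], delta_rot=[[0,0,0],[0,0,0],[0,0,0],[0,0,0],[0,0,0]])

```text
clock: 2.6
position: [0.5986, 0.005, 0.261]
tool_rot: [-3.141, 0.001, 1.569]
force: [-0.3, -0.2, -0.5]
grip_width: 0.0855
finger_force: 0.0
```

```bash
python3 - <<'E'
from h import *
C=cam('wrist'); p,d=optics.grab_frame('wrist'); cv2.imwrite('pics/w1.png',p[:,:,::-1]); P=cloud('wrist',d,C)
print(C[2], C[1][:,2])
h=P[...,2]
M=((h>.133)&(h<.148)&(d>0)).astype(np.uint8); n,l,s,c=cv2.connectedComponentsWithStats(M)
for i in range(1,n):
    if s[i,4]>150: q=P[l==i]; print('ear-level',s[i],q.mean(0).round(4),q.min(0).round(3),q.max(0).round(3))
M=((h>.16)&(h<.18)&(d>0)).astype(np.uint8); n,l,s,c=cv2.connectedComponentsWithStats(M)
for i in range(1,n):
    if s[i,4]>150: q=P[l==i]; print('knob',s[i],q.mean(0).round(4),q.min(0).round(3),q.max(0).round(3))
np.savez('w1.npz',p=p,d=d,P=P)
E
```

```text
[0.59904251 0.07219633 0.40397618] [-8.51395372e-04 -2.65465070e-01 -9.64120102e-01]
ear-level [255  93  40  31 881] [0.6167 0.0747 0.1408] [0.599 0.061 0.138] [0.634 0.087 0.143]
ear-level [223 226  35  27 697] [ 0.5836 -0.0548  0.1403] [ 0.566 -0.07   0.133] [ 0.601 -0.043  0.143]
knob [239 168  34  35 925] [0.6001 0.0105 0.1699] [ 0.585 -0.006  0.16 ] [0.614 0.024 0.173]
```

View pics/w1.png

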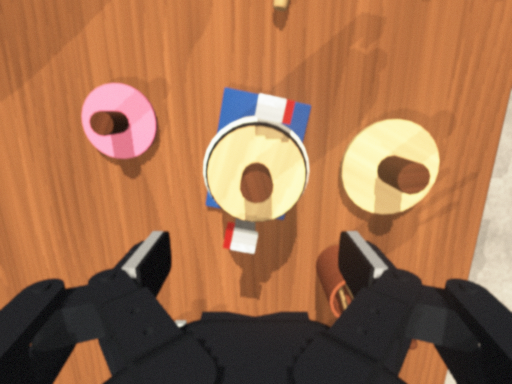

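The wrist picture shows the cover with its knob at (257,183), between the ears at (275,108) and (241,240). The pink disc (118,120) and the larger disc (390,167) lie well clear of it. I'm rotating to jar yaw -0.2 and descending.

Call:
apply_moves(linear=[[0.035,0.007,0],[0.035,0.007,0.15],[0.035,0.007,0.3],[0.035,0.007,0.45],[0.035,0.007,0.6]], delta_rot=[[0,0,0.05],[0,0,0.094],[0,0,0.094],[0,0,0.094],[0,0,0.094]])

```text
clock: 3.07
position: [0.5985, 0.0108, 0.2004]
tool_rot: [-3.141, 0.0, 1.373]
force: [-0.6, 0.3, -0.8]
grip_width: 0.0858
finger_force: 0.0
```

Call:
apply_moves(linear=[[0,0,0.16],[0,0,0.32],[0,0,0.48],[0,0,0.64],[0,0,0.64]], delta_rot=[[0,0,0],[0,0,0],[0,0,0],[0,0,0],[0,0,0]])

```text
clock: 3.48
position: [0.5971, 0.0108, 0.1345]
tool_rot: [-3.137, 0.001, 1.373]
force: [0.0, -0.1, -0.8]
grip_width: 0.0852
finger_force: 0.0
```

Call:
apply_moves(linear=[[0,0,0],[0,0,0],[0,0,0],[0,0,0],[0,0,0]], delta_rot=[[0,0,0],[0,0,0],[0,0,0],[0,0,0],[0,0,0]], gripper=-1, force=40)

```text
clock: 3.9
position: [0.5991, 0.0106, 0.138]
tool_rot: [3.141, -0.0, 1.373]
force: [-0.9, 0.2, 2.8]
grip_width: 0.0287
finger_force: 39.9
```

Call:
apply_moves(linear=[[0,0,0],[0,0,0],[0,0,0],[0,0,0],[0,0,0]], delta_rot=[[0,0,0],[0,0,0],[0,0,0],[0,0,0],[0,0,0]])

```text
clock: 4.32
position: [0.599, 0.0106, 0.1375]
tool_rot: [3.141, -0.0, 1.373]
force: [1.5, 0.4, 4.6]
grip_width: 0.029
finger_force: 40.2
```

Call:
apply_moves(linear=[[0,0,-0.1],[0,0,-0.25],[0,0,-0.4],[0,0,-0.6],[0,0,-0.8]], delta_rot=[[0,0,0],[0,0,0],[0,0,0],[0,0,0],[0,0,0]])

```text
clock: 4.73
position: [0.5982, 0.0103, 0.2183]
tool_rot: [-3.14, 0.001, 1.373]
force: [0.6, 0.5, -1.0]
grip_width: 0.0294
finger_force: 39.7
```

Call:
apply_moves(linear=[[0.2,-0.13,0],[0.4,-0.26,0],[0.6,-0.39,0],[0.8,-0.52,0],[1,-0.655,0]], delta_rot=[[0,0,0],[0,0,0],[0,0,0],[0,0,0],[0,0,0]])

```text
clock: 5.15
position: [0.5533, 0.1222, 0.2177]
tool_rot: [-3.141, 0.0, 1.373]
force: [0.1, 0.4, -1.3]
grip_width: 0.0292
finger_force: 39.8
```

Call:
apply_moves(linear=[[0.2,-0.13,0],[0.4,-0.26,0],[0.6,-0.39,0],[0.8,-0.52,0],[1,-0.655,0]], delta_rot=[[0,0,0],[0,0,0],[0,0,0],[0,0,0],[0,0,0]])

```text
clock: 5.57
position: [0.5088, 0.2331, 0.2177]
tool_rot: [-3.141, 0.0, 1.373]
force: [0.2, -0.3, -0.8]
grip_width: 0.029
finger_force: 39.8
```

Call:
apply_moves(linear=[[0.2,-0.13,0],[0.4,-0.26,0],[0.6,-0.39,0],[0.8,-0.52,0],[1,-0.655,0]], delta_rot=[[0,0,0],[0,0,0],[0,0,0],[0,0,0],[0,0,0]])

```text
clock: 5.98
position: [0.4643, 0.344, 0.2177]
tool_rot: [-3.141, 0.0, 1.373]
force: [0.5, -0.5, -0.3]
grip_width: 0.0288
finger_force: 39.8
```

Call:
apply_moves(linear=[[0,0,0.2],[0,0,0.4],[0,0,0.6],[0,0,0.8],[0,0,1]], delta_rot=[[0,0,0],[0,0,0],[0,0,0],[0,0,0],[0,0,0]])

```text
clock: 6.4
position: [0.4648, 0.3431, 0.1168]
tool_rot: [-3.141, 0.0, 1.373]
force: [0.7, 0.0, -1.0]
grip_width: 0.0288
finger_force: 39.8
```

Call:
apply_moves(linear=[[0,0,0.16],[0,0,0.32],[0,0,0.48],[0,0,0.64],[0,0,0.78]], delta_rot=[[0,0,0],[0,0,0],[0,0,0],[0,0,0],[0,0,0]])

```text
clock: 6.82
position: [0.4647, 0.343, 0.0386]
tool_rot: [-3.141, 0.001, 1.373]
force: [0.2, 0.5, -1.3]
grip_width: 0.0288
finger_force: 39.8
```

Call:
apply_moves(linear=[[0,0,0.015],[0,0,0.03],[0,0,0.045],[0,0,0.06],[0,0,0.065]], delta_rot=[[0,0,0],[0,0,0],[0,0,0],[0,0,0],[0,0,0]])

```text
clock: 7.23
position: [0.4652, 0.3435, 0.0334]
tool_rot: [3.141, -0.001, 1.373]
force: [0.1, -0.6, -0.5]
grip_width: 0.029
finger_force: 39.7
```

```bash
python3 - <<'E'
from h import *
s=monitor.observe(); print(s['position'],s['force'],s['moment'])
for n in('side','top'):
    p,d=optics.grab_frame(n); np.savez(n+'1.npz',p=p,d=d)
    if n=='side': cv2.imwrite('pics/s1.png',cv2.resize(p[90:240,150:330,::-1],None,fx=4,fy=4))
    P=cloud(n,d); h=P[...,2]
    for nm,c,r in(('jar',(.5995,.009),.1),):
        dd=np.hypot(P[...,0]-c[0],P[...,1]-c[1])
        M=((h>.1345)&(h<.147)&(dd<r)&(d>0)).astype(np.uint8); k,l,st,_=cv2.connectedComponentsWithStats(M)
        for i in range(1,k):
            if st[i,4]>20: q=P[l==i]; print(n,'ear',st[i],q.mean(0).round(4),q.min(0).round(3),q.max(0).round(3))
        M=(h>.105)&(h<.124)&(dd<.062)&(d>0); q=P[M][:,:2]
        from scipy.optimize import least_squares
        f=least_squares(lambda v:np.hypot(q[:,0]-v[0],q[:,1]-v[1])-v[2],[*c,.05],loss='soft_l1',f_scale=.002).x; print(n,'ring',len(q),f.round(4))
E
```

```text
[0.46518952 0.34352985 0.03340249] [ 0.14836782 -0.57935663 -0.46146225] [-0.03909668  0.03480123 -0.05940245]
side ear [257 159  12   6  69] [0.6135 0.072  0.14  ] [0.597 0.061 0.135] [0.63  0.089 0.144]
side ear [254 186  13   8  90] [ 0.5799 -0.0594  0.1406] [ 0.563 -0.07   0.135] [ 0.598 -0.044  0.144]
side ring 427 [0.5965 0.0042 0.0495]
top ear [230 182   9  13  83] [0.6156 0.0728 0.1396] [0.598 0.062 0.135] [0.633 0.086 0.144]
top ear [276 194   9  12  84] [ 0.5822 -0.0581  0.1399] [ 0.565 -0.071  0.135] [ 0.597 -0.047  0.144]
top ring 425 [0.5988 0.0074 0.0492]
```

Call:
apply_moves(linear=[[0,0,0.005],[0,0,0.01],[0,0,0.015],[0,0,0.02],[0,0,0.02]], delta_rot=[[0,0,0],[0,0,0],[0,0,0],[0,0,0],[0,0,0]])

```text
clock: 7.75
position: [0.4651, 0.3434, 0.0321]
tool_rot: [-3.142, -0.001, 1.373]
force: [-7.3, -4.8, 25.9]
grip_width: 0.0286
finger_force: 42.7
```

View pics/s1.png

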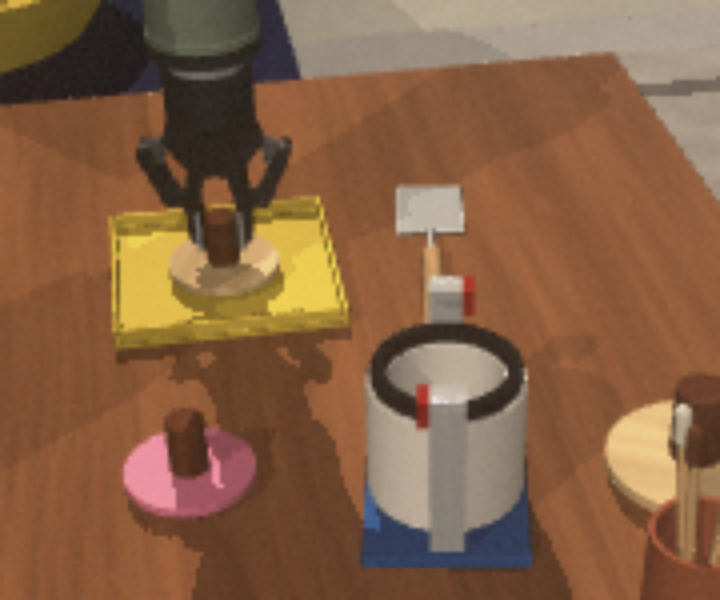

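The crop shows the cover held level over the tray at (225,265), and the jar's mouth uncovered with its black gasket. The force shows it has touched the tray floor, so I'm easing up and letting go.

Call:
apply_moves(linear=[[0,0,-0.01],[0,0,-0.01],[0,0,-0.01],[0,0,-0.01],[0,0,-0.01]], delta_rot=[[0,0,0],[0,0,0],[0,0,0],[0,0,0],[0,0,0]])

```text
clock: 8.17
position: [0.4651, 0.3434, 0.0322]
tool_rot: [3.141, -0.0, 1.373]
force: [-2.5, -1.4, 9.9]
grip_width: 0.029
finger_force: 40.7
```

Call:
apply_moves(linear=[[0,0,0],[0,0,0],[0,0,0],[0,0,0],[0,0,0]], delta_rot=[[0,0,0],[0,0,0],[0,0,0],[0,0,0],[0,0,0]], gripper=0.5)

```text
clock: 8.58
position: [0.4649, 0.3432, 0.0317]
tool_rot: [-3.142, 0.0, 1.373]
force: [-0.3, 0.2, -0.7]
grip_width: 0.0643
finger_force: 0.0
```

Call:
apply_moves(linear=[[0,0,0],[0,0,0],[0,0,0],[0,0,0],[0,0,0]], delta_rot=[[0,0,0],[0,0,0],[0,0,0],[0,0,0],[0,0,0]])

```text
clock: 9.0
position: [0.465, 0.3433, 0.0318]
tool_rot: [3.142, -0.0, 1.373]
force: [0.0, -0.3, 0.2]
grip_width: 0.0641
finger_force: 0.0
```

Call:
apply_moves(linear=[[0,0,-0.1],[0,0,-0.3],[0,0,-0.5],[0,0,-0.75],[0,0,-1]], delta_rot=[[0,0,0],[0,0,0],[0,0,0],[0,0,0],[0,0,0]])

```text
clock: 9.42
position: [0.4648, 0.343, 0.1334]
tool_rot: [-3.141, 0.0, 1.373]
force: [1.8, -0.2, 0.4]
grip_width: 0.0638
finger_force: 0.0
```

```bash
python3 - <<'E'
from h import *
p,d=optics.grab_frame('side'); P=cloud('side',d)
hsv=cv2.cvtColor(p,cv2.COLOR_RGB2HSV)
dd=np.hypot(P[...,0]-.4647,P[...,1]-.344); q=P[(dd<.09)&(P[...,2]>.012)&(P[...,2]<.03)&(d>0)]
A=np.c_[q[:,:2]-q[:,:2].mean(0),np.ones(len(q))]; k=np.linalg.lstsq(A,q[:,2],rcond=None)[0]; print('disc',len(q),q.mean(0),k)
q=P[(dd<.09)&(P[...,2]>.035)&(P[...,2]<.075)&(d>0)]; print('knob',len(q),q.mean(0),q.max(0),q.min(0))
E
```

```text
disc 307 [0.46074456 0.3294952  0.01990113] [0.00476866 0.02345373 0.01990113]
knob 88 [0.46143856 0.33349858 0.05418749] [0.47613238 0.35836995 0.06680766] [0.44709717 0.32353116 0.03507763]
```

Call:
apply_moves(linear=[[0,0,-0.2],[0,0,-0.4],[0,0,-0.6],[0,0,-0.8],[0,0,-1]], delta_rot=[[0,0,-0.03],[0,0,-0.06],[0,0,-0.092],[0,0,-0.092],[0,0,-0.092]], gripper=1)

```text
clock: 9.88
position: [0.4649, 0.343, 0.2335]
tool_rot: [3.141, -0.0, 1.566]
force: [-0.5, -0.1, 0.8]
grip_width: 0.0851
finger_force: 0.0
```

Call:
apply_moves(linear=[[-0.2,0,0],[-0.4,0,0],[-0.6,0,0],[-0.8,0,0],[-1,0,0]], delta_rot=[[0,0,0],[0,0,0],[0,0,0],[0,0,0],[0,0,0]])

```text
clock: 10.3
position: [0.4643, 0.2422, 0.2324]
tool_rot: [3.141, -0.0, 1.566]
force: [0.4, 0.3, 0.5]
grip_width: 0.0856
finger_force: 0.0
```

Call:
apply_moves(linear=[[-0.2,0,0],[-0.4,0,0],[-0.6,0,0],[-0.8,0,0],[-1,0,0]], delta_rot=[[0,0,0],[0,0,0],[0,0,0],[0,0,0],[0,0,0]])

```text
clock: 10.72
position: [0.4638, 0.1422, 0.2324]
tool_rot: [3.141, -0.0, 1.566]
force: [-1.0, -0.4, 0.5]
grip_width: 0.0854
finger_force: 0.0
```

Call:
apply_moves(linear=[[-0.2,0,0],[-0.4,0,0],[-0.6,0,0],[-0.8,0,0],[-1,0,0]], delta_rot=[[0,0,0],[0,0,0],[0,0,0],[0,0,0],[0,0,0]])

```text
clock: 11.13
position: [0.4633, 0.0422, 0.2324]
tool_rot: [3.141, -0.0, 1.566]
force: [0.3, 1.3, 0.2]
grip_width: 0.0853
finger_force: 0.0
```

Call:
apply_moves(linear=[[-0.2,0,0],[-0.4,0,0],[-0.6,0,0],[-0.8,0,0],[-1,0,0]], delta_rot=[[0,0,0],[0,0,0],[0,0,0],[0,0,0],[0,0,0]])

```text
clock: 11.55
position: [0.4628, -0.0578, 0.2324]
tool_rot: [3.141, -0.0, 1.566]
force: [1.2, 1.0, 0.7]
grip_width: 0.0852
finger_force: 0.0
```

Call:
apply_moves(linear=[[-0.2,0,0],[-0.4,0,0],[-0.6,0,0],[-0.8,0,0],[-1,0,0]], delta_rot=[[0,0,0],[0,0,0],[0,0,0],[0,0,0],[0,0,0]])

```text
clock: 11.97
position: [0.4622, -0.1578, 0.2324]
tool_rot: [3.141, -0.0, 1.566]
force: [-0.6, 0.9, -0.3]
grip_width: 0.0855
finger_force: 0.0
```

Call:
apply_moves(linear=[[-0.2,0,0],[-0.4,0.03,0],[-0.6,0.06,0],[-0.8,0.09,0],[-1,0.12,0]], delta_rot=[[0,0,0],[0,0,0],[0,0,0],[0,0,0],[0,0,0]])

```text
clock: 12.38
position: [0.4739, -0.2578, 0.2324]
tool_rot: [3.141, -0.0, 1.566]
force: [-0.5, 0.5, 0.3]
grip_width: 0.0854
finger_force: 0.0
```

Call:
apply_moves(linear=[[-0.2,0,0],[-0.4,0,0],[-0.6,0,0],[-0.62,0,0],[-0.62,0,0]], delta_rot=[[0,0,0],[0,0,0],[0,0,0],[0,0,0],[0,0,0]])

```text
clock: 12.8
position: [0.4731, -0.3198, 0.2321]
tool_rot: [3.142, 0.0, 1.564]
force: [-0.5, 0.6, -0.3]
grip_width: 0.0854
finger_force: 0.0
```

```bash
python3 - <<'E'
from h import *
s=monitor.observe(); print(s['position'],s['tool_rot'],s['qpos'].round(2))
C=cam('wrist'); p,d=optics.grab_frame('wrist'); cv2.imwrite('pics/w2.png',p[:,:,::-1]); P=cloud('wrist',d,C); np.savez('w2.npz',p=p,P=P,d=d)
near=np.hypot(P[...,0]-.477,P[...,1]+.3195)<.09; h=P[...,2]
for n,a,b in(('rib',.06,.08),('bar',.028,.037),('fl',.017,.027)):
    M=near&(h>a)&(h<b)&(d>0); q=P[M]; r=cv2.minAreaRect((q[:,:2]*1000).astype(np.float32)); print(n,len(q),q.mean(0).round(4),r)
E
```

```text
[ 0.47313846 -0.31983322  0.23213765] [3.14156222e+00 3.66465989e-04 1.56381224e+00] [ 0.14  0.48  0.5   1.76 -0.27  0.97  0.74]
rib 729 [ 0.4773 -0.3178  0.0699] ((477.5157165527344, -318.9654846191406), (55.377662658691406, 15.917645454406738), 89.49201965332031)
bar 767 [ 0.4776 -0.3071  0.0323] ((477.67962646484375, -319.103515625), (130.0343017578125, 17.10106086730957), 89.44774627685547)
fl 3537 [ 0.4774 -0.318   0.0223] ((477.43585205078125, -319.37091064453125), (97.72565460205078, 98.82919311523438), 87.80537414550781)
```

Call:
apply_moves(linear=[[0.008,0.042,0.1],[0.008,0.042,0.3],[0.008,0.042,0.5],[0.008,0.042,0.7],[0.008,0.042,0.95]], delta_rot=[[0,0,0],[0,0,0],[0,0,0],[0,0,0],[0,0,0]])

```text
clock: 13.27
position: [0.4787, -0.3168, 0.136]
tool_rot: [3.141, 0.0, 1.567]
force: [0.7, -0.5, -0.7]
grip_width: 0.0857
finger_force: 0.0
```

Call:
apply_moves(linear=[[0,0,0.25],[0,0,0.5],[0,0,0.75],[0,0,0.95],[0,0,0.99]], delta_rot=[[0,0,0],[0,0,0],[0,0,0],[0,0,0],[0,0,0]])

```text
clock: 13.68
position: [0.4769, -0.3158, 0.0344]
tool_rot: [-3.138, -0.002, 1.567]
force: [-0.2, 0.8, -0.6]
grip_width: 0.0854
finger_force: 0.0
```

Call:
apply_moves(linear=[[0,0,0],[0,0,0],[0,0,0],[0,0,0],[0,0,0]], delta_rot=[[0,0,0],[0,0,0],[0,0,0],[0,0,0],[0,0,0]], gripper=-1, force=80)

```text
clock: 14.1
position: [0.4784, -0.3181, 0.0388]
tool_rot: [3.14, 0.001, 1.566]
force: [0.1, 0.5, 0.0]
grip_width: 0.0254
finger_force: 0.0
```

Call:
apply_moves(linear=[[0,0,0],[0,0,0],[0,0,0],[0,0,0],[0,0,0]], delta_rot=[[0,0,0],[0,0,0],[0,0,0],[0,0,0],[0,0,0]])

```text
clock: 14.52
position: [0.4782, -0.3181, 0.0385]
tool_rot: [3.141, 0.0, 1.566]
force: [-1.6, 2.3, 7.9]
grip_width: 0.0145
finger_force: 80.0
```

Call:
apply_moves(linear=[[0,0,-0.1],[0,0,-0.25],[0,0,-0.45],[0,0,-0.7],[0,0,-0.95]], delta_rot=[[0,0,0],[0,0,0],[0,0,0],[0,0,0],[0,0,0]])

```text
clock: 14.93
position: [0.4774, -0.3179, 0.1342]
tool_rot: [-3.141, -0.0, 1.566]
force: [0.5, -0.5, -3.3]
grip_width: 0.0149
finger_force: 78.5
```

Call:
apply_moves(linear=[[0.2,0.07,-0.2],[0.4,0.14,-0.4],[0.6,0.21,-0.6],[0.8,0.28,-0.7],[1,0.36,-0.8]], delta_rot=[[0,0,0],[0,0,0],[0,0,0],[0,0,0],[0,0,0]])

```text
clock: 15.35
position: [0.5144, -0.2173, 0.2145]
tool_rot: [3.141, 0.0, 1.565]
force: [0.3, 0.4, -3.0]
grip_width: 0.0148
finger_force: 78.8
```

Call:
apply_moves(linear=[[0.2,0.07,0],[0.4,0.14,0],[0.6,0.21,0],[0.8,0.36,0],[0.8,0.36,0]], delta_rot=[[0,0,0],[0,0,0],[0,0,0],[0,0,0],[0,0,0]])

```text
clock: 15.77
position: [0.5529, -0.1337, 0.2131]
tool_rot: [3.141, -0.002, 1.571]
force: [0.0, 1.1, -3.7]
grip_width: 0.0149
finger_force: 78.7
```

Call:
apply_moves(linear=[[0.1,0.07,0],[0.2,0.14,0],[0.4,0.21,0],[0.4,0.36,0],[0.4,0.36,0]], delta_rot=[[0,0,0],[0,0,0],[0,0,0],[0,0,0],[0,0,0]])

```text
clock: 16.18
position: [0.5892, -0.0966, 0.2129]
tool_rot: [3.141, -0.0, 1.568]
force: [-0.4, -0.1, -4.5]
grip_width: 0.0149
finger_force: 79.0
```

Call:
apply_moves(linear=[[0,0,0],[0,0,0],[0,0,0],[0,0,0],[0,0,0]], delta_rot=[[0,0,0],[0,0,0],[0,0,0],[0,0,0],[0,0,0]])

```text
clock: 16.6
position: [0.5867, -0.0988, 0.2129]
tool_rot: [3.142, -0.0, 1.565]
force: [0.5, -0.2, -2.9]
grip_width: 0.0146
finger_force: 79.0
```

```bash
python3 - <<'E'
from h import *
from scipy.optimize import least_squares
s=monitor.observe(); print(s['position'],s['tool_rot'],s['force'])
C=cam('wrist'); p,d=optics.grab_frame('wrist'); cv2.imwrite('pics/w3.png',p[:,:,::-1]); P=cloud('wrist',d,C); np.savez('w3.npz',p=p,P=P,d=d)
h=P[...,2]; dd=np.hypot(P[...,0]-.599,P[...,1]-.008)
M=((h>.134)&(h<.147)&(dd<.1)&(d>0)).astype(np.uint8); k,l,st,_=cv2.connectedComponentsWithStats(M)
for i in range(1,k):
    if st[i,4]>100: q=P[l==i]; print('ear',st[i],q.mean(0).round(4),cv2.minAreaRect((q[:,:2]*1000).astype(np.float32)))
M=(h>.108)&(h<.124)&(dd<.064)&(dd>.03)&(d>0)&(p.max(-1)<70); q=P[M]
f=least_squares(lambda v:np.hypot(q[:,0]-v[0],q[:,1]-v[1])-.049,[.599,.008],loss='soft_l1',f_scale=.002).x; print('gasket',len(q),f.round(4),np.median(q[:,2]))
# lid in hand from wrist, top
M=(h>.17)&(h<.3)&(d>0)
p,d=optics.grab_frame('side'); P=cloud('side',d); h=P[...,2]; near=np.hypot(P[...,0]-s['position'][0],P[...,1]-s['position'][1])<.075
q=P[near&(d>0)&(h>.14)&(h<.25)&(p.min(-1)>120)]; print('white lid pts z',np.percentile(q[:,2],[2,25,50,75,98]).round(4),len(q)); cv2.imwrite('pics/s3.png',cv2.resize(p[60:260,140:340,::-1],None,fx=3,fy=3))
E
```

```text
[ 0.58674211 -0.09879814  0.21293726] [ 3.14154439e+00 -2.16509875e-05  1.56527879e+00] [ 0.49166413 -0.1779252  -2.89109833]
ear [227 126  11  23 183] [ 0.5707 -0.0512  0.1408] ((571.1629638671875, -51.66981887817383), (16.659692764282227, 7.336880207061768), 78.8223648071289)
gasket 3599 [0.5997 0.0076] 0.11711977188641487
white lid pts z [0.1919 0.1962 0.1971 0.1979 0.1998] 544
```

View pics/w3.png

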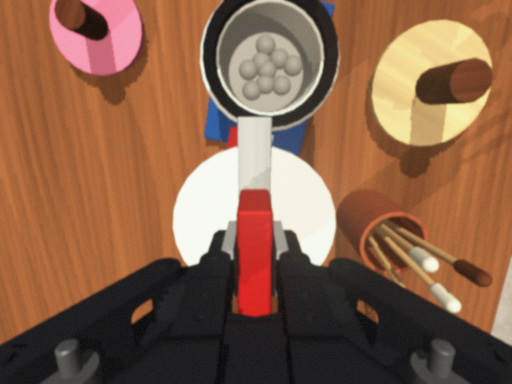

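View pics/s3.png

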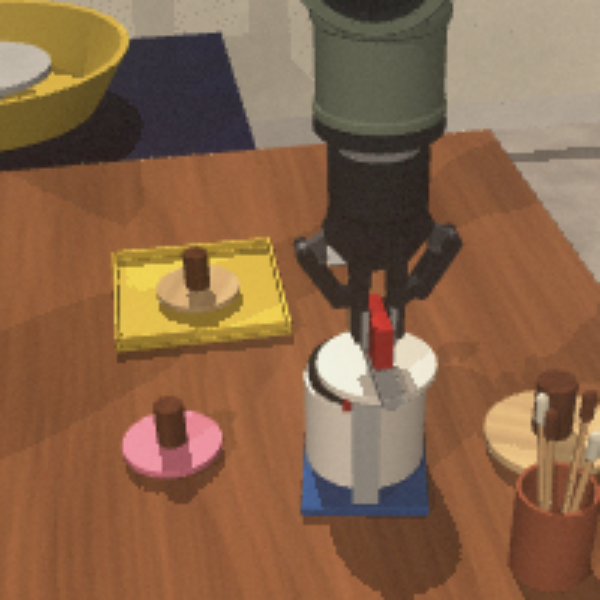

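The wrist picture shows the lid gripped squarely (rib at (255,250)) and the open mouth, with milling balls inside, at (270,60). The side crop shows the cover lying flat in the tray at (198,288), and the lid held level at (375,365). I'm moving over the mouth and turning the bar 0.6 rad anticlockwise of the ears.

Call:
apply_moves(linear=[[0.2,0.02,0],[0.4,0.05,0],[0.6,0.07,0],[0.8,0.1,0],[1,0.115,0]], delta_rot=[[0,0,0],[0,0,0],[0,0,0],[0,0,0],[0,0,0]])

```text
clock: 17.12
position: [0.5991, 0.0023, 0.2129]
tool_rot: [3.141, -0.0, 1.566]
force: [0.3, 0.6, -3.5]
grip_width: 0.0148
finger_force: 79.0
```

Call:
apply_moves(linear=[[0.04,0,0],[0.073,0,0],[0.073,0,0],[0.073,0,0],[0.073,0,0]], delta_rot=[[0,0,-0.05],[0,0,-0.1],[0,0,-0.15],[0,0,-0.195],[0,0,-0.195]])

```text
clock: 17.53
position: [0.599, 0.0086, 0.2129]
tool_rot: [3.141, -0.0, 1.979]
force: [-0.6, -0.2, -3.6]
grip_width: 0.015
finger_force: 79.1
```

Call:
apply_moves(linear=[[0,0,0],[0,0,0],[0,0,0],[0,0,0],[0,0,0]], delta_rot=[[0,0,0],[0,0,0],[0,0,0],[0,0,0],[0,0,0]])

```text
clock: 17.95
position: [0.599, 0.0088, 0.2128]
tool_rot: [-3.142, 0.0, 1.973]
force: [-0.8, -0.2, -2.9]
grip_width: 0.0147
finger_force: 79.1
```

```bash
python3 - <<'E'
from h import *
for n in('wrist','top'):
    s=monitor.observe(); C=cam(n); p,d=optics.grab_frame(n); P=cloud(n,d,C); h=P[...,2]; o=s['position']
    print(o,s['tool_rot'])
    near=np.hypot(P[...,0]-o[0],P[...,1]-o[1])<.085; z0=o[2]-.0385
    q=P[near&(abs(h-z0-.022)<.0045)&(d>0)&(p.min(-1)>100)]; 
    from scipy.optimize import least_squares
    u=(q[:,:2]*1000).astype(np.float32); hull=cv2.convexHull(u)[:,0]/1000
    f=least_squares(lambda v:np.hypot(hull[:,0]-v[0],hull[:,1]-v[1])-.0495,o[:2],loss='soft_l1',f_scale=.001).x
    print(n,'flange',len(q),f.round(4),np.median(q[:,2])-z0, 'minus tcp',(f-o[:2]).round(4))
E
```

```text
[0.59901984 0.00875606 0.21275523] [-3.14150410e+00  7.14428216e-05  1.97334830e+00]
wrist flange 9895 [0.5992 0.0086] 0.02235503134583286 minus tcp [ 0.0001 -0.0001]
[0.59900495 0.00877319 0.21277645] [-3.14150682e+00  1.74402723e-05  1.97359497e+00]Traceback (most recent call last):
  File "<stdin>", line 8, in <module>
TypeError: 'NoneType' object is not subscriptable
```

Call:
apply_moves(linear=[[0,-0.005,0.12],[0,-0.005,0.24],[0,-0.005,0.36],[0,-0.005,0.48],[0,-0.005,0.54]], delta_rot=[[0,0,0],[0,0,0],[0,0,0],[0,0,0],[0,0,0]])

```text
clock: 18.47
position: [0.5978, 0.0085, 0.1567]
tool_rot: [-3.14, -0.001, 1.974]
force: [-0.9, 0.0, -4.4]
grip_width: 0.0148
finger_force: 79.0
```

Call:
apply_moves(linear=[[0,0,0.04],[0,0,0.08],[0,0,0.12],[0,0,0.16],[0,0,0.16]], delta_rot=[[0,0,0],[0,0,0],[0,0,0],[0,0,0],[0,0,0]])

```text
clock: 18.88
position: [0.5984, 0.0085, 0.1422]
tool_rot: [-3.141, -0.0, 1.974]
force: [-0.2, -0.1, -4.0]
grip_width: 0.0152
finger_force: 79.0
```

Call:
apply_moves(linear=[[0,0,0.01],[0,0,0.02],[0,0,0.03],[0,0,0.03],[0,0,0.03]], delta_rot=[[0,0,0],[0,0,0],[0,0,0],[0,0,0],[0,0,0]])

```text
clock: 19.3
position: [0.5987, 0.0085, 0.1401]
tool_rot: [3.141, 0.0, 1.974]
force: [-0.6, -1.0, 1.9]
grip_width: 0.0152
finger_force: 79.9
```

Call:
apply_moves(linear=[[0,0,0.01],[0,0,0.02],[0,0,0.03],[0,0,0.033],[0,0,0.033]], delta_rot=[[0,0,0],[0,0,0],[0,0,0],[0,0,0],[0,0,0]])

```text
clock: 19.72
position: [0.5987, 0.0085, 0.1366]
tool_rot: [3.141, 0.0, 1.974]
force: [-1.7, -1.4, 4.6]
grip_width: 0.0151
finger_force: 80.3
```

Call:
apply_moves(linear=[[0,0,0],[0,0,0],[0,0,0],[0,0,0],[0,0,0]], delta_rot=[[0,0,0],[0,0,0],[0,0,0],[0,0,0],[0,0,0]])

```text
clock: 20.13
position: [0.5987, 0.0085, 0.1366]
tool_rot: [3.141, 0.0, 1.974]
force: [0.3, -1.3, 4.1]
grip_width: 0.0149
finger_force: 80.3
```

Call:
apply_moves(linear=[[0,0,0.005],[0,0,0.01],[0,0,0.015],[0,0,0.015],[0,0,0.015]], delta_rot=[[0,0,0],[0,0,0],[0,0,0],[0,0,0],[0,0,0]])

```text
clock: 20.55
position: [0.5987, 0.0085, 0.1354]
tool_rot: [3.141, 0.0, 1.974]
force: [-2.3, 0.0, 11.6]
grip_width: 0.0152
finger_force: 81.3
```

Call:
apply_moves(linear=[[0,0,0],[0,0,0],[0,0,0],[0,0,0],[0,0,0]], delta_rot=[[0,0,0.025],[0,0,0.05],[0,0,0.075],[0,0,0.1],[0,0,0.125]])

```text
clock: 20.97
position: [0.5991, 0.0086, 0.1354]
tool_rot: [3.14, 0.0, 1.71]
force: [-0.2, 0.8, 8.9]
grip_width: 0.0147
finger_force: 80.8
```

```bash
python3 -c "
from h import *
s=monitor.observe(); print(s['position'],s['tool_rot'],s['force'],s['moment'])"
```

```text
[0.59910176 0.00857751 0.13544263] [3.14032438e+00 1.06021815e-04 1.71027320e+00] [-0.21580873  0.77573848  8.86231934] [ 0.03808257 -0.22322533  0.34464241]
```

Call:
apply_moves(linear=[[0,0,0],[0,0,0],[0,0,0],[0,0,0],[0,0,0]], delta_rot=[[0,0,0.03],[0,0,0.06],[0,0,0.09],[0,0,0.12],[0,0,0.15]])

```text
clock: 21.38
position: [0.5991, 0.0086, 0.1354]
tool_rot: [3.14, -0.0, 1.396]
force: [-0.6, 0.5, 8.5]
grip_width: 0.0155
finger_force: 80.9
```

Call:
apply_moves(linear=[[0,0,0],[0,0,0],[0,0,0],[0,0,0],[0,0,0]], delta_rot=[[0,0,0.005],[0,0,0.01],[0,0,0.015],[0,0,0.02],[0,0,0.02]])

```text
clock: 21.8
position: [0.5991, 0.0086, 0.1354]
tool_rot: [3.14, -0.0, 1.356]
force: [-0.2, 0.3, 9.2]
grip_width: 0.0146
finger_force: 81.0
```

```bash
python3 -c "
from h import *
s=monitor.observe(); print(s['position'],s['tool_rot'],s['force'],s['moment'])"
```

```text
[0.59914109 0.00857725 0.13543107] [ 3.14031623e+00 -2.15138714e-04  1.35623621e+00] [-0.16519431  0.34080914  9.19908349] [-0.02560166 -0.24028087  0.3444993 ]
```

Call:
apply_moves(linear=[[0,0,0],[0,0,0],[0,0,0],[0,0,0],[0,0,0]], delta_rot=[[0,0,0.004],[0,0,0.008],[0,0,0.012],[0,0,0.016],[0,0,0.016]])

```text
clock: 22.22
position: [0.5994, 0.0085, 0.1355]
tool_rot: [3.14, -0.0, 1.323]
force: [3.0, -3.1, 7.3]
grip_width: 0.0152
finger_force: 80.9
```

```bash
python3 -c "
from h import *
s=monitor.observe(); print(s['position'],s['tool_rot'],s['force'],s['moment'])"
```

```text
[0.59942724 0.00847079 0.13545335] [ 3.13966490e+00 -1.30638063e-04  1.32317919e+00] [ 2.97791734 -3.08136011  7.27040263] [-0.25777422 -0.58920822  0.61967141]
```

The moment rise and a yaw of -0.05 to the ears mean the bar is at the stops. I'm easing off the press so it seats under the ears, then letting go.

Call:
apply_moves(linear=[[0,0,-0.008],[0,0,-0.016],[0,0,-0.024],[0,0,-0.03],[0,0,-0.03]], delta_rot=[[0,0,0],[0,0,0],[0,0,0],[0,0,0],[0,0,0]])

```text
clock: 22.63
position: [0.5993, 0.0084, 0.1382]
tool_rot: [3.14, 0.0, 1.323]
force: [5.8, -1.3, 1.3]
grip_width: 0.0151
finger_force: 79.6
```

Call:
apply_moves(linear=[[0,0,0],[0,0,0],[0,0,0],[0,0,0],[0,0,0]], delta_rot=[[0,0,0],[0,0,0],[0,0,0],[0,0,0],[0,0,0]], gripper=0.5)

```text
clock: 23.05
position: [0.5984, 0.0085, 0.1379]
tool_rot: [-3.141, 0.0, 1.323]
force: [-0.2, -0.6, -0.1]
grip_width: 0.0641
finger_force: 0.0
```

Call:
apply_moves(linear=[[0,0,0],[0,0,0],[0,0,0],[0,0,0],[0,0,0]], delta_rot=[[0,0,0],[0,0,0],[0,0,0],[0,0,0],[0,0,0]])

```text
clock: 23.47
position: [0.5985, 0.0085, 0.138]
tool_rot: [-3.142, -0.0, 1.323]
force: [0.4, -0.8, -0.2]
grip_width: 0.064
finger_force: 0.0
```

Call:
apply_moves(linear=[[0,0,-0.1],[0,0,-0.3],[0,0,-0.5],[0,0,-0.75],[0,0,-1]], delta_rot=[[0,0,0],[0,0,0],[0,0,0],[0,0,0],[0,0,0]])

```text
clock: 23.88
position: [0.5983, 0.0083, 0.2397]
tool_rot: [-3.141, 0.0, 1.323]
force: [0.8, -0.1, 0.7]
grip_width: 0.0639
finger_force: 0.0
```

Call:
apply_moves(linear=[[0,0,0],[0,0,0],[0,0,0],[0,0,0],[0,0,0]], delta_rot=[[0,0,0],[0,0,0],[0,0,0],[0,0,0],[0,0,0]])

```text
clock: 24.3
position: [0.5982, 0.0085, 0.2373]
tool_rot: [-3.14, 0.001, 1.323]
force: [0.6, 0.5, -0.9]
grip_width: 0.0643
finger_force: 0.0
```

```bash
python3 - <<'E'
from h import *
s=monitor.observe(); print(s['position'],s['force'])
C=cam('wrist'); p,d=optics.grab_frame('wrist'); P=cloud('wrist',d,C); h=P[...,2]; cv2.imwrite('pics/w4.png',p[:,:,::-1])
near=np.hypot(P[...,0]-.5993,P[...,1]-.008)<.06
for n,a,b in(('rib',.162,.18),('flange',.117,.1265)):
    q=P[near&(h>a)&(h<b)&(d>0)]; A=np.c_[q[:,:2]-q[:,:2].mean(0),np.ones(len(q))]
    print(n,len(q),q.mean(0).round(4),np.median(q[:,2]),np.linalg.lstsq(A,q[:,2],rcond=None)[0].round(3),cv2.minAreaRect((q[:,:2]*1000).astype(np.float32)))
E
```

```text
[0.59818107 0.00851797 0.23727168] [ 0.59835516  0.4663893  -0.89662991]
rib 1360 [0.5997 0.0095 0.1706] 0.1707038416666895 [ 0.    -0.017  0.171] ((599.3101806640625, 7.76104736328125), (55.17694091796875, 15.582484245300293), 75.3556900024414)
flange 6301 [0.5995 0.0088 0.1228] 0.12283796463024954 [-0.    -0.001  0.123] ((599.237548828125, 7.2327880859375), (98.76892852783203, 98.95000457763672), 6.062985897064209)
```

View pics/w4.png

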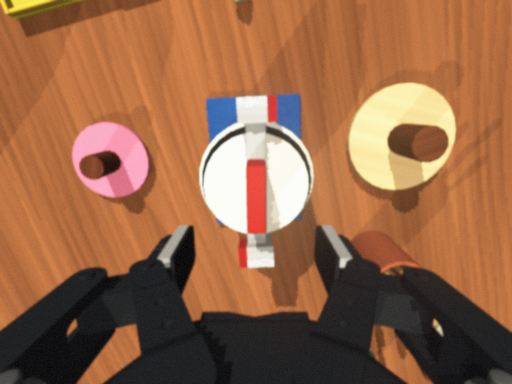

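The picture shows the bar under both ears at (255,108) and (258,250), with the lid level at about 100.8 mm and centred. It's locked and the gripper is clear, so I'm handing in.

```bash
python3 -c "
from workcell import workorder
print(workorder.job_done())"
```

```text
the job is handed in; nothing more can be done
None
```

The dust cover lies flat, knob up, in the yellow tray, and the porcelain lid is locked under both ears at the stops. The job was handed in at about 24 s of the 64 s limit; no verdict was returned.

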